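# Make the microtome safe: lock the handwheel, cover the blade

### The arm

A 6-joint arm with a two-finger parallel gripper is mounted at the origin on a cart in front of the work surface, level with it; the furniture and walls round the work are solid. World frame = base frame: x ahead of the robot, y to its left, z up, the work surface at z = 0. Lengths are in m, angles in rad, forces in N, time in s.
With the tool pointing down it reaches from about 0.425 to 0.95 m from the base axis. Payload 3.5 kg.
Tool frame: the origin (TCP) lies at the very end of the fingers, on their centre line; the grasp point (between the pads) lies 19 mm behind it; z points along the fingers, y is the line along which they close (so a half turn about z gives the same grasp; the last joint's range is limited). The gripper opens to 85 mm and grips with 20 to 120 N. Pads are 22 mm wide; open, the fingers measure 114 mm over their backs; the gripper's body (76 mm by 85 mm) begins 54 mm behind the grasp point. The pads swing forward as they close: fully open they stand 13 mm farther back than shut.
Start: joints at [-1.317, 0.286, 1.577, -0, 1.279, -0.15], TCP at [0.265, -0.621, 0.231] pointing down, gripper open.
Joint ranges: [-2.77, 2.77], [-0.9, 2.22], [0.21, 2.48], [-1.53, 4.67], [0.24, 2.81], [-2.84, 2.84]. Speed limits (rad/s): [2.79, 2.79, 3.14, 3.14, 3.14, 3.14].

### API

Orientations are given as a unit quaternion [x, y, z, w].
In Python, from cell import r, cams gives the robot as it stands.
- The arm moves only by the tool step_arm, never from a script. Its argument "motion" is text: rows parted by semicolons, each of 7 numbers parted by spaces: the shift along the tool's x, y, z each as a share of 200 mm, from -1 to 1, then the turn, a rotation vector about the tool's x, y, z each as a share of 30 degrees, from -1 to 1, then the opening, from -1 (shut) to 1 (fully open), so that 0 is half open. In form: dx dy dz ax ay az gripper; .... A call has 1 to 20 rows; each row is the pose to reach, as a shift and turn from the pose commanded when the call began, along the tool's axes at that moment; what a row does not reach only later rows make up. A row lasts 1/10 s, in which the tool goes at most 50 mm and 8.59 degrees, less where a joint would pass 70% of its speed; a pose out of reach is approached as far as the arm can. A call with a number of a shift or a turn outside -1 to 1 is refused whole. A call with a gripper value outside its range is refused whole. The fingers move at their own pace and stop on an object; "force" is the grip in N (left out, the last holds). Time passes only in rows, so rows that repeat a pose let the fingers close. It gives the time, the measured TCP pose, the force, the opening and the grip force at its end, in the units of the state.
- r.get_obs(): the state, without advancing time (a new reading comes with each control period).
- cams.snapshot(name): name is "side" or "top"; returns the picture (384x512x3 uint8, red, green, blue); there is no depth.
- cams.calibration(name): a dict with "fov_y" (degrees; the focal length in pixels is half the picture's height over the tangent of half this angle, whatever the lens; pixels are square), "cx", "cy" (the principal point, pixels), "D" ([k1, k2, p1, p2, k3] as OpenCV has them; the pictures are not rectified), "eye" and "rotation" of the camera in the world. Camera axes: x right, y up, looking along -z (the intrinsics and any distortion apply to the point x, -y, -z); pixel columns grow to the right and rows downward; lengths in m; the calibration is good to about 2 mm. A picture is of the moment at which its call begins. calibration takes no time and is no camera call.
- r.finish_job(): hands the job in; it is judged then, once.
The state is a dict: "time": time; "joints": joint angles; "qd": joint speeds; "effort": joint torques, N m; "eef_pos": TCP position; "orientation": TCP orientation; "force": force on the tool from outside, world axes, zero at the start; "moment": the same for the moment, N m; "finger_gap": opening from 0.0 (shut) to 1.0 (fully open); "grasp_force": force on a finger pad.
Only numpy, scipy, OpenCV 4.12 (cv2) and the standard library are available. Lean on these libraries where they do the work, as an engineer would, in place of code of your own. Each camera call takes 0.05 s, during which the arm holds its last target. There are 200 camera calls.

### The job

Make the microtome safe before you leave it: with your fingertips push the handwheel brake lever (the knobbed lever on the right of the base, in front of the handwheel) all the way back towards the housing to lock the wheel, and only then push the blade guard up and over until it stands fully shut against its stop in front of the blade. Use gentle pushes only: grip nothing, never touch the bare blade or the specimen block, and leave everything lying around where it is.

Things in the scene. Friction and masses are not known exactly. Their poses are not given: they have to be found in the camera images.
- microtome: rotary microtome fixed on the bench: base 360x240x36 mm with white housing behind. Its frame: origin at bench height straight below the blade edge, x from the operator's side to the back, y left, z up. Base x -90 to 270 mm; blade holder x -40 to 40, 112 mm wide, up to z 101; specimen head reaches forward to x 45, y -30 to 30, z 110 to 160
- housing_front (a point): middle of the upper front edge of the white housing, at x 110, z 200 mm of the microtome's frame. The housing is 160 mm (x) by 220 mm (y); a tray on its top has a rim 213 mm above the bench. The black handwheel (136 mm across, axis along y) is on its right flank, centred at x 205, z 115, from y -110 to -154 mm; its grip knob sticks out to y -192
- blade: bare disposable blade in the blade holder, 80 mm long along y, its edge level at z = 101 mm and x = 2 mm of the microtome's frame; must not be touched (its body frame is the microtome's frame)
- specimen: paraffin block in the clamp of the specimen head, 40x29 mm, its face at x = 45 mm and centre at z = 135 mm of the microtome's frame; must not be touched (its body frame is the microtome's frame)
- guard_hinge (a point): middle of the guard's hinge line, which lies along the microtome's y, at x = -14 mm, z = 75 mm of the microtome's frame. The point's own axes turn with the guard
- guard_edge (a point): middle of the free edge of the blade guard, 60 mm from the hinge line (moves with the guard). The guard is a grey plastic strip 118 mm wide (y), 3 mm thick, covering 21 to 59 mm from the hinge line, with a 7 mm thick bead along its free edge, hung between two side arms (128 mm over all)
- blade_guard (a joint): angle of the guard in rad. 0: open, sloping up at 50 degrees towards the operator, blade bare. It grows as the guard swings up and over; at 1.047, the shut stop, it leans 20 degrees past upright, 5 mm in front of the blade and rising above its edge. Friction (0.04 N m) holds it where it is left. While it is low a level push can jam on its edge: push up and back along its arc
- lever_hinge (a point): pivot of the handwheel brake lever, on the right of the base at x = 0, y = -135 mm, z = 46 mm of the microtome's frame; its axis lies along the microtome's y. The point's own axes turn with the lever
- lever_knob (a point): middle of the knob of the brake lever, 75 mm from its pivot (moves with the lever). The knob is 20 mm thick and 23 mm long, the steel rod under it 10 mm thick
- brake_lever (a joint): angle of the handwheel brake lever in rad. 0: released, leaning 0.5 rad towards the operator. It grows as the knob goes back towards the housing; 0.5 is upright, 1.0 is the locked stop, leaning 0.5 rad towards the housing. Friction (about 0.12 N m) holds it wherever it is left
- top_cassette: closed green cassette with a tissue block on it, 28x40x13 mm, lying in the tray on top of the microtome housing; leave it alone; origin at the centre of its underside
- top_cassette_b: white slotted tissue cassette, 28x40x6 mm, lying in the same tray on top of the housing; leave it alone; origin at the centre of its underside
- base_forceps: steel forceps, 118 mm long and 11 mm high, lying on the microtome's base plate left of the blade holder; leave them alone; origin at the centre of the underside
- notebook: spiral notebook, 148x109x13 mm, on the bench at the front right; leave it alone; origin at the centre of its underside
- pencil: pencil, 112 mm long and 7 mm thick, on the bench by the front edge; leave it alone; origin at the centre of its underside
- small_beaker: empty small beaker, 54 mm wide and 70 mm high, on a cover of the cold plate at the left; leave it alone; origin at the centre of its underside
- mould_a: small steel base mould, 24x37x9 mm, on a cover of the cold plate; leave it alone; origin at the centre of its underside
- mould_b: second steel base mould, 24x37x9 mm, on a cover of the cold plate; leave it alone; origin at the centre of its underside

How it is judged:
On the way, in this order (a step that is already met when the one before it is completed fails the run):
1. the brake lever is pushed back to its locked stop (value of joint brake_lever above 0.93 rad), for 0.2 s.
2. the blade guard is swung shut over the blade (value of joint blade_guard above 0.97 rad), for 0.2 s.
At the end, for the whole second after the job is handed in: The brake lever is locked (more than 0.93 of its 1.0 rad), the guard is shut (more than 0.97 of its 1.047 rad), both are at rest, and every loose thing is within 15 mm of where it was (value of joint brake_lever above 0.93 rad and value of joint blade_guard above 0.97 rad and velocity of joint each of brake_lever, blade_guard below 0.1 rad/s and not (distance of any of top_cassette, top_cassette_b, base_forceps, notebook, pencil, small_beaker, mould_a, mould_b from where it was at the start of the episode above 0.015 m)); the robot touches nothing.
It fails at once if the blade guard is swung up (past 0.65 rad) while the handwheel is not locked (value of joint blade_guard above 0.65 rad and value of joint brake_lever below 0.8 rad).
It fails at once if the robot touches the bare blade (contact force between any of the fingers, the arm and blade above 0.5 N).
It fails at once if the robot touches the specimen block (contact force between any of the fingers, the arm and specimen above 0.5 N).
It fails at once if the microtome is pushed or squeezed with more than 35 N (contact force between the fingers and microtome above 35 N).
It fails at once if a loose thing lying around is moved, lifted or knocked by more than 15 mm (distance of any of top_cassette, top_cassette_b, base_forceps, notebook, pencil, small_beaker, mould_a, mould_b from where it was at the start of the episode above 0.015 m).
It also fails if it takes over 48 s, if anything falls off the work surface, if the arm or the gripper's body presses on something with over 40 N, if the wrist force passes 120 N, or if a joint passes its speed limit or range.

## Working session

There is one attempt and no reset: what is moved stays moved. The work goes in short steps, Python scripts to look and compute and a tool call to move; the robot and the scene stay as the last step left them, time stands still between calls to the robot, and variables do not carry over. Pictures are saved under pics/ and viewed, at most 10 in all, crops included, and the job is handed in when it is done.

Besides the shell and the picture viewer there is one more tool, called after "Call:" in YAML: its name, and indented under it one key for each argument. step_arm: Moves the arm, as the interface text tells. Shift numbers are shares of 200 mm and turn numbers shares of 30 degrees, none past 1 either way. Its arguments: {"type":"object","properties":{"motion":{"type":"string"},"force":{"type":"number"}},"required":["motion"]}

```bash
mkdir -p pics
cat > h.py <<'E'
import numpy as np, cv2
from scipy.spatial.transform import Rotation as R
from cell import r, cams
def K(n):
    c=cams.calibration(n); f=192/np.tan(np.radians(c["fov_y"])/2)
    return c,np.array([[f,0,c["cx"]],[0,f,c["cy"]],[0,0,1]]),np.array(c["D"],float)
def Rm(c):
    q=np.array(c["rotation"],float)
    return q if q.shape==(3,3) else R.from_quat(q).as_matrix()
def ray(n,px):
    c,k,D=K(n); u=cv2.undistortPoints(np.array([[px]],float),k,D)[0,0]
    d=Rm(c)@np.array([u[0],-u[1],-1]); return np.array(c["eye"]),d
def plane(n,px,z):
    e,d=ray(n,px); return e+d*(z-e[2])/d[2]
def proj(n,P):
    c,k,D=K(n); p=(np.atleast_2d(P)-c["eye"])@Rm(c); p=p*[1,-1,-1]
    return cv2.projectPoints(p,np.zeros(3),np.zeros(3),k,D)[0][:,0]
def snap(n,f):
    im=cams.snapshot(n); cv2.imwrite(f"pics/{f}.png",im[:,:,::-1]); return im
E
python3 - <<'E'
from h import *
for n in("side","top"):
    snap(n,n+"0"); c=cams.calibration(n); print(n,c)
print(r.get_obs())
E
```

```text
side {'fov_y': 42.883563556093186, 'cx': 252.85171251778752, 'cy': 193.03883158014474, 'D': array([-0.17898559,  0.        ,  0.        ,  0.        ,  0.        ]), 'eye': array([0.1662152 , 1.34956909, 0.70364934]), 'rotation': array([-0.0908021 ,  0.54681076,  0.82374646, -0.11914167])}
top {'fov_y': 55.59532773316028, 'cx': 253.83138880146393, 'cy': 192.12733569860225, 'D': array([0.00953576, 0.        , 0.        , 0.        , 0.        ]), 'eye': array([0.41568021, 0.02190689, 1.23943119]), 'rotation': array([-0.05339737,  0.04513401,  0.71069552, -0.7000168 ])}
{'time': 0.1, 'joints': array([-1.31698003e+00,  2.87091907e-01,  1.57806705e+00, -2.46525689e-05,
        1.27858035e+00, -1.49972748e-01]), 'qd': array([ 0.00012873, -0.0021021 , -0.00348739, -0.00139513,  0.00101288,
       -0.0011269 ]), 'effort': array([ 1.27496223e-03, -4.07294226e+01, -2.93697685e+01, -7.72364751e-05,
        3.39983788e-03,  8.87222882e-07]), 'eef_pos': array([ 0.26509624, -0.62010705,  0.23005587]), 'orientation': array([ 9.79687157e-01,  2.00529106e-01, -6.74879891e-05, -1.07126734e-03]), 'force': array([ 0.47143455, -0.58264624, -0.66092276]), 'moment': array([-0.01544885, -0.00036032, -0.00545909]), 'grasp_force': 0.0, 'finger_gap': 1.003719340614815}
```

View pics/side0.png

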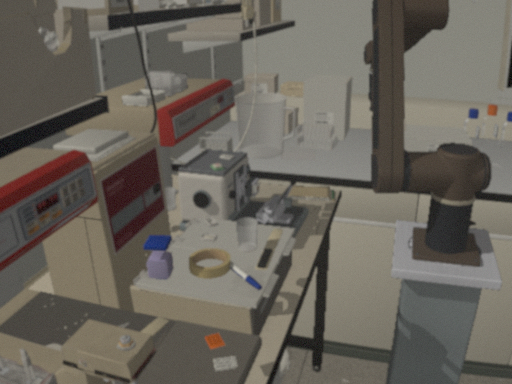

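View pics/top0.png

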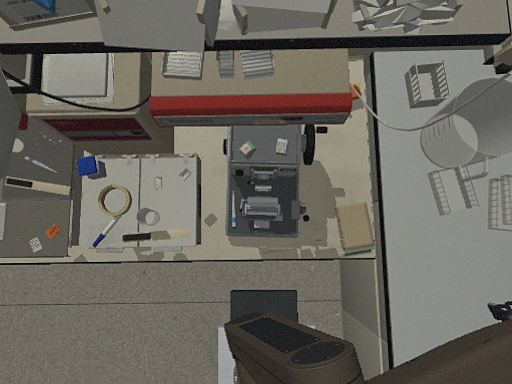

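The side view shows the microtome at about (215,190) with its lever knob hidden behind it. The top view shows the housing at rows 125-165, the base corners at about (226,236) and (299,237), and the lever knob near (305,215). I'll enlarge both.

Run:
```python
import cv2
a=cv2.imread('pics/top0.png')[112:252,210:350]; cv2.imwrite('pics/topc.png',cv2.resize(a,None,fx=4.2,fy=4.2,interpolation=cv2.INTER_CUBIC))
a=cv2.imread('pics/side0.png')[130:240,160:310]; a=cv2.convertScaleAbs(a,alpha=1.3); cv2.imwrite('pics/sidec.png',cv2.resize(a,None,fx=5,fy=5,interpolation=cv2.INTER_CUBIC))
from h import *
for p in [(226,236),(299,237),(230,125),(301,125)]: print(p,plane("top",p,.036),plane("top",p,.2))
```

```text
(226, 236) [0.44070453 0.12826447 0.036     ] [0.43729429 0.11377037 0.2       ]
(299, 237) [ 0.4339975  -0.11097514  0.036     ] [ 0.43150128 -0.09286638  0.2       ]
(230, 125) [0.81831393 0.11315605 0.036     ] [0.76344421 0.10072089 0.2       ]
(301, 125) [ 0.81379528 -0.12972216  0.036     ] [ 0.75954135 -0.10905861  0.2       ]
```

View pics/topc.png

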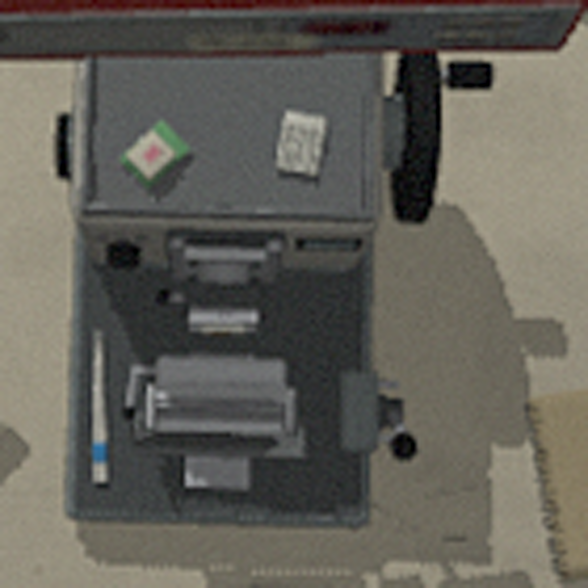

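View pics/sidec.png

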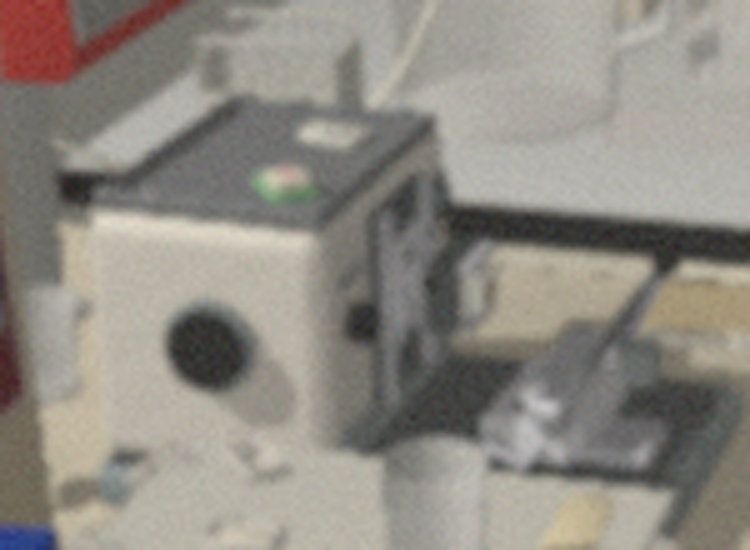

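The crop shows the base's front corners at crop (68,518) and (365,524), the knob at (403,446), and the housing's top front edge from (80,213) to (373,220). The guard is open and leans toward the operator at rows 355-430. In the side crop its strip runs up to (665,265).

Run:
```python
from h import *
from scipy.optimize import least_squares
f=lambda x,y:(210+(x+.5)/4.2-.5,112+(y+.5)/4.2-.5)
M=[((68,518),(-.09,.12,.036)),((365,524),(-.09,-.12,.036)),((80,213),(.11,.11,.2)),((373,220),(.11,-.11,.2)),((403,446),(-.075*np.sin(.5),-.135,.046+.075*np.cos(.5)))]
W=np.array([plane("top",f(*p),m[2])[:2] for p,m in M]);L=np.array([m for _,m in M])
T=lambda v,l:(R.from_euler('z',v[2]).apply(l)+[v[0],v[1],0])
s=least_squares(lambda v:(T(v,L)[:,:2]-W).ravel(),[.53,0,0])
print(s.x,(s.fun.reshape(-1,2)*1000).round(1)); print(W.round(4))
v=s.x
for n,l in dict(hous=(.11,0,.2),houL=(.11,.11,.2),knob=L[4],hinge=(-.014,0,.075),edge=(-.014-.06*np.cos(np.radians(50)),0,.075+.06*np.sin(np.radians(50)))).items():
    P=T(v,np.array(l)); print(n,P.round(4),"side",((proj("side",P)[0]-[160,130])*5).round(),"top",((proj("top",P)[0]-[210,112])*4.2).round())
l=np.array([[-.0526,.059,.121],[-.0526,-.059,.121],[-.0526,-.059,.121]])
print("guard ends",((proj("side",T(v,l))-[160,130])*5).round(),((proj("top",T(v,l))-[210,112])*4.2).round())
```

```text
[ 0.5332039   0.00872421 -0.04137126] [[ 4.1  3.5]
 [ 2.2 -4.5]
 [-3.   8.9]
 [-3.6 -7.9]
 [ 0.3  0.1]]
[[ 0.4441  0.1289]
 [ 0.4361 -0.1029]
 [ 0.6506  0.1052]
 [ 0.6422 -0.0978]
 [ 0.4914 -0.1247]]
hous [0.6431 0.0042 0.2   ] side [386. 179.] top [224. 220.]
houL [0.6477 0.1141 0.2   ] side [318. 240.] top [ 66. 216.]
knob [ 0.4917 -0.1247  0.1118] side [670. 260.] top [401. 444.]
hinge [0.5192 0.0093 0.075 ] side [579. 387.] top [218. 414.]
edge [0.4807 0.0109 0.121 ] side [639. 327.] top [217. 461.]
guard ends [[612. 364.]
 [665. 292.]
 [665. 292.]] [[137. 459.]
 [298. 463.]
 [298. 463.]]
```

The five-point fit agrees with the known sizes: the residuals are symmetric and the knob is off by 0.3 mm. The microtome is at (0.533, 0.009) with yaw -2.4°. I'll close the fingers, approach and turn.

Call:
step_arm:
  motion: "0.9 -0.96 0 0 0 0.85 -1;0.9 -0.96 0 0 0 0.85 -1;0.9 -0.96 0 0 0 0.85 -1;0.9 -0.96 0 0 0 0.85 -1;0.9 -0.96 0 0 0 0.85 -1;0.9 -0.96 0 0 0 0.85 -1;0.9 -0.96 0 0 0 0.85 -1;0.9 -0.96 0 0 0 0.85 -1"

```text
time: 0.9
eef_pos: [0.3552, -0.3742, 0.2314]
orientation: [1.0, -0.021, -0.0, 0.0]
force: [-0.2, -0.3, -0.1]
finger_gap: -0.001
grasp_force: 0.0
```

Call:
step_arm:
  motion: "0.35 -1 0.2 0 0 0 -1;0.35 -1 0.2 0 0 0 -1;0.35 -1 0.2 0 0 0 -1;0.35 -1 0.2 0 0 0 -1;0.35 -1 0.2 0 0 0 -1;0.35 -1 0.2 0 0 0 -1;0.35 -1 0.2 0 0 0 -1"

```text
time: 1.6
eef_pos: [0.4337, -0.178, 0.1914]
orientation: [1.0, -0.021, -0.0, 0.0]
force: [-0.1, -1.2, 0.3]
finger_gap: -0.003
grasp_force: 0.0
```

Call:
step_arm:
  motion: "0 -0.27 0.1 0 0 0 -1;0 -0.27 0.1 0 0 0 -1;0.02 -0.27 0.45 0 0 0 -1;0.02 -0.27 0.45 0 0 0 -1;0.02 -0.27 0.45 0 0 0 -1;0.02 -0.27 0.45 0 0 0 -1"

```text
time: 2.2
eef_pos: [0.4401, -0.1243, 0.102]
orientation: [1.0, -0.022, 0.0, 0.0]
force: [-0.2, -0.5, 0.1]
finger_gap: -0.004
grasp_force: 0.0
```

Run:
```python
from h import *
o=r.get_obs(); print(o['eef_pos'],o['force'])
a=snap("top","t1")[112:252,210:350,::-1]; a=cv2.resize(a,None,fx=4,fy=4,interpolation=cv2.INTER_CUBIC)
b=cams.snapshot("side")[120:240,190:340,::-1]; b=cv2.resize(b,None,fx=1.5,fy=1.5); 
cv2.imwrite("pics/t1c.png",np.hstack([a,cv2.copyMakeBorder(b,0,560-b.shape[0],0,0,0)]))
```

```text
[ 0.4401491  -0.1242674   0.10203685] [-0.22686991 -0.49452234  0.09510377]
```

View pics/t1c.png

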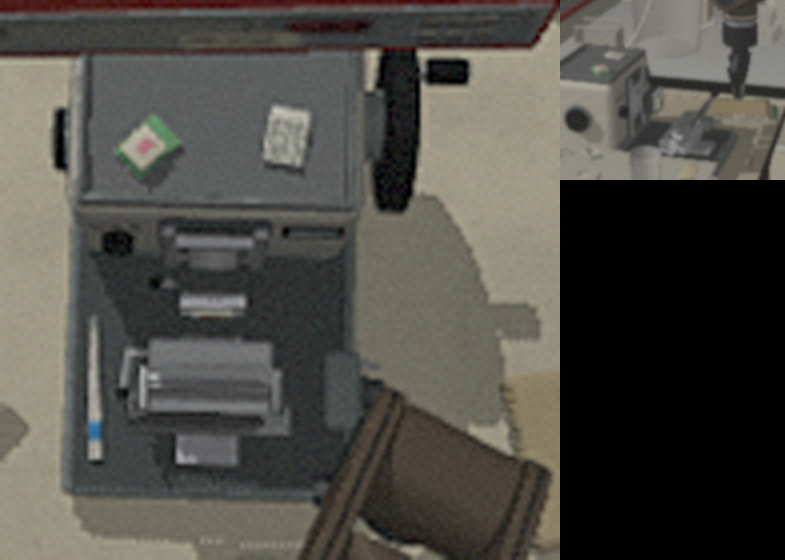

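The fingertip stands directly in front of the lever, clear of everything else. I'll push gently backwards.

Call:
step_arm:
  motion: "0.06 0 0 0 0 0 -1;0.12 0 0 0 0 0 -1;0.16 0 0 0 0 0 -1;0.2 0 0 0 0 0 -1;0.24 0 0 0 0 0 -1;0.28 0 0 0 0 0 -1;0.32 0 0 0 0 0 -1;0.36 0 0 0 0 0 -1;0.38 0 0 0 0 0 -1;0.4 0 0 0 0 0 -1"

```text
time: 3.3
eef_pos: [0.52, -0.1259, 0.1011]
orientation: [1.0, -0.021, -0.0, -0.0]
force: [-1.7, -0.1, 0.5]
finger_gap: 0.002
grasp_force: 0.9
```

Call:
step_arm:
  motion: "0.02 0 0 0 0 0 -1;0.04 0 0 0 0 0 -1;0.055 0 0 0 0 0 -1;0.07 0 0 0 0 0 -1;0.08 0 0 0 0 0 -1;0.08 0 0 0 0 0 -1"

```text
time: 3.9
eef_pos: [0.5356, -0.1265, 0.1011]
orientation: [1.0, -0.021, -0.0, -0.0]
force: [-1.6, 1.7, -1.2]
finger_gap: 0.003
grasp_force: 1.0
```

Call:
step_arm:
  motion: "0.01 0 0 0 0 0 -1;0.02 0 0 0 0 0 -1;0.025 0 0 0 0 0 -1;0.025 0 0 0 0 0 -1"

```text
time: 4.3
eef_pos: [0.5389, -0.1266, 0.1009]
orientation: [1.0, -0.02, -0.003, -0.0]
force: [-7.6, -0.4, 1.1]
finger_gap: 0.001
grasp_force: 3.7
```

Call:
step_arm:
  motion: "0.015 0 0 0 0 0 -1;0.015 0 0 0 0 0 -1;0.015 0 0 0 0 0 -1;0 0 0 0 0 0 -1;-0.1 0 0 0 0 0 -1;-0.3 0 0 0 0 0 -1;-0.48 0 0 0 0 0 -1;-0.48 0 0 0 0 0 -1;-0.48 0 -0.3 0 0 0 -1;-0.48 0 -0.3 0 0 0 -1;-0.48 -0.66 -0.3 0 0 0 -1;-0.48 -0.66 -0.3 0 0 0 -1;-0.48 -0.66 -0.3 0 0 0 -1;-0.48 -0.66 -0.3 0 0 0 -1"

```text
time: 5.7
eef_pos: [0.4519, 0.0119, 0.1627]
orientation: [1.0, -0.018, 0.002, -0.0]
force: [-0.1, -0.4, 0.4]
finger_gap: -0.001
grasp_force: 0.0
```

Run:
```python
from h import *
o=r.get_obs(); print(o['eef_pos'],o['force'])
t=snap("top","t2"); a=cv2.resize(t[150:250,215:335,::-1],None,fx=3.3,fy=3.3,interpolation=cv2.INTER_CUBIC)
s=snap("side","s2"); b=cv2.resize(s[130:240,200:320,::-1],None,fx=3.3,fy=3.3,interpolation=cv2.INTER_CUBIC)
b=cv2.convertScaleAbs(b[:330],alpha=1.3)
cv2.imwrite("pics/c2.png",np.hstack([a,b]))
v=[.5332,.0087,-.0414]
for q in(0,1):
  P=R.from_euler('z',v[2]).apply([.075*np.sin(q-.5),-.135,.046+.075*np.cos(q-.5)])+[v[0],v[1],0]
  print(q,"top",(proj("top",P)[0]-[215,150])*3.3,"side",(proj("side",P)[0]-[200,130])*3.3+[396,0])
```

```text
[0.45186849 0.01190693 0.16269955] [-0.12723679 -0.37542716  0.35017496]
0 top [298.83463232 223.44530776] side [706.37438415 171.73275134]
1 top [299.39576642 147.33709867] side [637.92351435 164.24935555]
```

View pics/c2.png

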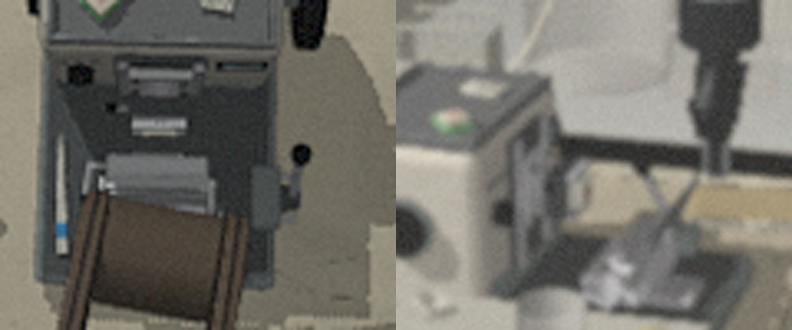

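The side view shows the lever leaning back with its knob at (640,168), and the guard's free edge from (697,180) to (665,225). In the top view the knob is at (302,154). I'll check the knob's centre precisely in both pictures.

Run:
```python
from h import *
def cen(f,box):
    a=cv2.imread(f"pics/{f}.png").max(2).astype(float);x0,y0,x1,y1=box;w=a[y0:y1,x0:x1]
    w=np.clip(45-w,0,None);Y,X=np.mgrid[y0:y1,x0:x1];return (w*X).sum()/w.sum(),(w*Y).sum()/w.sum(),w.max()
v=[.5332,.0087,-.0414]
loc=lambda q:R.from_euler('z',v[2]).apply([.075*np.sin(q-.5),-.135,.046+.075*np.cos(q-.5)])+[v[0],v[1],0]
print("before",cen("top0",(301,213,312,224)),proj("top",loc(0)))
print("after",cen("t2",(301,190,312,203)))
for q in (.85,.9,.95,1.): print(q,proj("top",loc(q))[0],proj("side",loc(q))[0])
print(cv2.imread("pics/t2.png").max(2)[190:204,300:314])
```

```text
before (np.float64(305.86892488954345), np.float64(217.72459499263624), np.float64(45.0)) [[305.55594919 217.71069932]]
after (np.float64(305.83661971830986), np.float64(196.23521126760562), np.float64(45.0))
0.85 [305.89352235 197.72247928] [276.22986913 178.79848715]
0.9 [305.84475328 196.6626939 ] [275.23297391 179.07363332]
0.95 [305.78884252 195.63680055] [274.25892223 179.3986431 ]
1.0 [305.72598982 194.64760566] [273.31015587 179.77253199]
[[113 109 113 113 108 116 108 111 113 110 110 110 113 113]
 [113 114 109 117 113 112 111 108 109 115 106 113 113 113]
 [111 111 109 110 117 108 111 114 115 115 112 112 108 111]
 [115 111 116 111 107  80  74  90 104 115 113 109 115 116]
 [112 117 115  95  39   8   0  24  58 105 113 112 111 110]
 [107 114 113  72   6   7  17  32   0  88 114 114 113 107]
 [119 119  99  54  13  29  21  17  19  72 110 116 111 108]
 [109 113 103  60   9  24  22  21  21  87 108 108 113 110]
 [109 106 120  76  15  15  23   5  35 106 117 116 113 109]
 [116 115 113 100  53  21  17  47  77 108 116 113 117 107]
 [104 115 117 110  70  55  58  89 116 113 117 113 109 113]
 [102 110 116  97  84  84  84 113 115 111 113 108 110 111]
 [ 88  91 102  87  73  81  87 112 116 116 112 111 112 112]
 [ 91  99  91  77  73  77  99 112 115 114 109 110 116 112]]
```

The top view gives about 0.92 rad and the side view about 0.97, which is too close to the threshold. I'll re-push the lever and read the force at the stop.

Call:
step_arm:
  motion: "0 0.66 0 0 0 0 -1;0 0.66 0 0 0 0 -1;0 0.66 0 0 0 0 -1;0 0.66 0 0 0 0 -1;0 0.66 0.3 0 0 0 -1;0 0.66 0.3 0 0 0 -1;0 0.66 0.3 0 0 0 -1;0.2 0.66 0.3 0 0 0 -1;0.4 0.66 0.3 0 0 0 -1;0.44 0.66 0.3 0 0 0 -1;0.46 0.66 0.3 0 0 0 -1;0.46 0.66 0.3 0 0 0 -1"

```text
time: 7.0
eef_pos: [0.5368, -0.1265, 0.1021]
orientation: [1.0, -0.02, 0.0, 0.0]
force: [0.7, 0.0, -0.2]
finger_gap: -0.0
grasp_force: 0.0
```

Call:
step_arm:
  motion: "0.01 0 0 0 0 0 -1;0.02 0 0 0 0 0 -1;0.03 0 0 0 0 0 -1;0.03 0 0 0 0 0 -1"

```text
time: 7.4
eef_pos: [0.5391, -0.1265, 0.1012]
orientation: [1.0, -0.02, -0.005, -0.001]
force: [-9.7, 0.4, 7.0]
finger_gap: 0.001
grasp_force: 5.1
```

A stiff stop is reached at the same x (0.539), matching the geometry for 1.0 rad, so the lever is locked. Next is the guard.

Call:
step_arm:
  motion: "-0.02 0 0 0 0 0 -1;-0.2 0 0 0 0 0 -1;-0.4 0 0 0 0 0 -1;-0.5 0 0 0 0 0 -1;-0.5 0 -0.3 0 0 0 -1;-0.5 0 -0.3 0 0 0 -1;-0.5 -0.66 -0.3 0 0 0 -1;-0.5 -0.66 -0.3 0 0 0 -1;-0.5 -0.66 -0.3 0 0 0 -1;-0.5 -0.66 -0.3 0 0 0 -1;-0.5 -0.66 -0.05 0 0 0 -1;-0.5 -0.66 -0.05 0 0 0 -1;-0.5 -0.66 -0.05 0 0 0 -1"

```text
time: 8.7
eef_pos: [0.4478, 0.0087, 0.1109]
orientation: [1.0, -0.021, -0.001, -0.0]
force: [1.2, 0.4, 1.0]
finger_gap: -0.001
grasp_force: 0.0
```

Call:
step_arm:
  motion: "0.05 0 0 0 0 0 -1;0.08 0 0 0 0 0 -1;0.1 0 -0.015 0 0 0 -1;0.125 0 -0.03 0 0 0 -1;0.15 0 -0.04 0 0 0 -1;0.17 0 -0.05 0 0 0 -1;0.17 0 -0.05 0 0 0 -1"

```text
time: 9.4
eef_pos: [0.483, 0.0076, 0.1218]
orientation: [1.0, -0.021, 0.001, 0.0]
force: [-0.7, 0.9, -0.3]
finger_gap: 0.0
grasp_force: 0.0
```

Run:
```python
from h import *
snap("top","t3")
a=cv2.imread("pics/t3.png").max(2).astype(float);x0,y0,x1,y1=301,188,312,203
w=np.clip(45-a[y0:y1,x0:x1],0,None);Y,X=np.mgrid[y0:y1,x0:x1];print((w*X).sum()/w.sum(),(w*Y).sum()/w.sum())
s=snap("side","s3"); b=cv2.resize(s[130:220,200:320,::-1],None,fx=5,fy=5,interpolation=cv2.INTER_CUBIC)
cv2.imwrite("pics/c3.png",cv2.convertScaleAbs(b,alpha=1.3))
```

```text
305.95342465753424 196.35616438356163
```

View pics/c3.png

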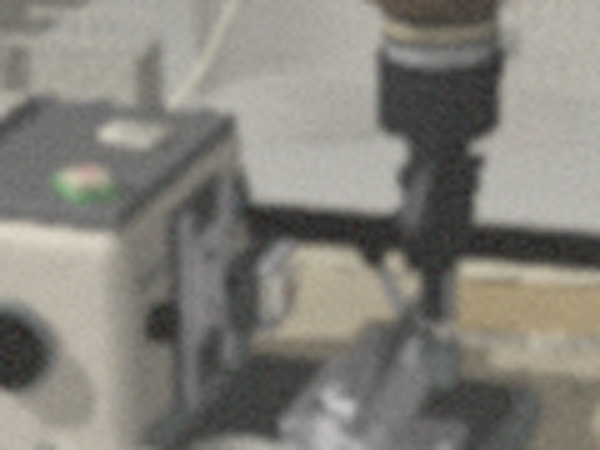

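The knob's pixel row is unchanged after the re-push (196.3), so it was already on its stop. The side view shows the fingertip at (435,330) against the guard, which has started to rise. I'll continue along the arc.

Call:
step_arm:
  motion: "0.03 0 -0.01 0 0 0 -1;0.055 0 -0.015 0 0 0 -1;0.08 0 -0.02 0 0 0 -1;0.105 0 -0.02 0 0 0 -1;0.13 0 -0.015 0 0 0 -1;0.15 0 -0.01 0 0 0 -1;0.17 0 -0.005 0 0 0 -1;0.17 0 -0.005 0 0 0 -1"

```text
time: 10.3
eef_pos: [0.5166, 0.0062, 0.1222]
orientation: [1.0, -0.021, 0.0, 0.0]
force: [-0.3, -0.6, -0.6]
finger_gap: 0.002
grasp_force: 0.0
```

Call:
step_arm:
  motion: "0.01 0 0 0 0 0 -1;0.02 0 0 0 0 0 -1;0.03 0 0 0 0 0 -1;0.03 0 0 0 0 0 -1"

```text
time: 10.7
eef_pos: [0.522, 0.0061, 0.1221]
orientation: [1.0, -0.021, -0.0, -0.0]
force: [-1.3, 0.7, 0.1]
finger_gap: 0.002
grasp_force: 0.5
```

Run:
```python
from h import *
s=snap("side","s4"); b=cv2.resize(s[150:230,210:320,::-1],None,fx=5,fy=5,interpolation=cv2.INTER_CUBIC)
cv2.imwrite("pics/c4.png",cv2.convertScaleAbs(b,alpha=1.3))
v=[.5332,.0087,-.0414]
for d in(130,100,80,70):
  P=R.from_euler('z',v[2]).apply([[-.014+.06*np.cos(np.radians(d)),y,.075+.06*np.sin(np.radians(d))] for y in(.06,-.06)])+[v[0],v[1],0]
  print(d,((proj("side",P)-[210,150])*5).round().tolist())
```

```text
130 [[361.0, 265.0], [415.0, 191.0]]
100 [[316.0, 239.0], [372.0, 167.0]]
80 [[282.0, 234.0], [341.0, 163.0]]
70 [[266.0, 237.0], [325.0, 166.0]]
```

View pics/c4.png

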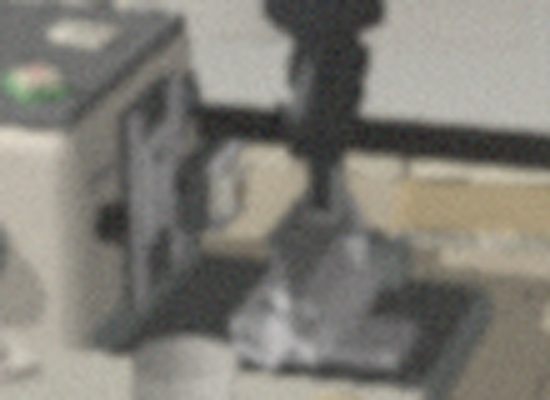

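The side view shows the guard nearly upright, with its near top corner at about (275,238) against (266,237) predicted for shut. A few more millimetres are needed.

Call:
step_arm:
  motion: "0.01 0 0 0 0 0 -1;0.02 0 0 0 0 0 -1;0.02 0 0 0 0 0 -1"

```text
time: 11.05
eef_pos: [0.5224, 0.0061, 0.1219]
orientation: [1.0, -0.02, -0.006, -0.0]
force: [-12.0, 0.2, 7.8]
finger_gap: -0.0
grasp_force: 6.9
```

The stiff stop is reached at 12 N. I'll hold briefly, then back off and check.

Call:
step_arm:
  motion: "0 0 0 0 0 0 -1;0 0 0 0 0 0 -1;0 0 0 0 0 0 -1;-0.02 0 0 0 0 0 -1;-0.1 0 0 0 0 0 -1;-0.25 0 0 0 0 0 -1;-0.38 0 0 0 0 0 -1;-0.38 0 -0.3 0 0 0 -1;-0.38 0.3 -0.6 0 0 0 -1;-0.38 0.8 -0.6 0 0 0 -1;-0.38 1 -0.6 0 0 0 -1;-0.38 1 -0.6 0 0 0 -1;-0.38 1 -0.6 0 0 0 -1;-0.38 1 -0.6 0 0 0 -1"

```text
time: 12.45
eef_pos: [0.4425, -0.194, 0.2437]
orientation: [1.0, -0.023, 0.002, 0.001]
force: [-0.1, 0.6, -0.9]
finger_gap: 0.001
grasp_force: 0.0
```

Run:
```python
from h import *
o=r.get_obs(); print(o['time'],o['eef_pos'],o['force'])
t=snap("top","t5"); a=cv2.resize(t[150:250,215:335,::-1],None,fx=3.3,fy=3.3,interpolation=cv2.INTER_CUBIC)
s=snap("side","s5"); b=cv2.resize(s[150:230,210:306,::-1],None,fx=4.125,fy=4.125,interpolation=cv2.INTER_CUBIC)
cv2.imwrite("pics/c5.png",np.hstack([a,cv2.convertScaleAbs(b,alpha=1.3)]))
v=[.5332,.0087,-.0414]
for d in(80,75,70):
  P=R.from_euler('z',v[2]).apply([[-.014+.06*np.cos(np.radians(d)),y,.075+.06*np.sin(np.radians(d))] for y in(.06,-.06)])+[v[0],v[1],0]
  print(d,((proj("side",P)-[210,150])*4.125+[396,0]).round().tolist(),((proj("top",P)-[215,150])*3.3).round().tolist())
```

```text
12.45 [ 0.44250139 -0.19395649  0.24368187] [-0.10840716  0.64733152 -0.88391852]
80 [[629.0, 193.0], [677.0, 135.0]] [[91.0, 181.0], [221.0, 185.0]]
75 [[622.0, 194.0], [671.0, 136.0]] [[91.0, 176.0], [221.0, 179.0]]
70 [[615.0, 195.0], [664.0, 137.0]] [[91.0, 171.0], [221.0, 174.0]]
```

View pics/c5.png

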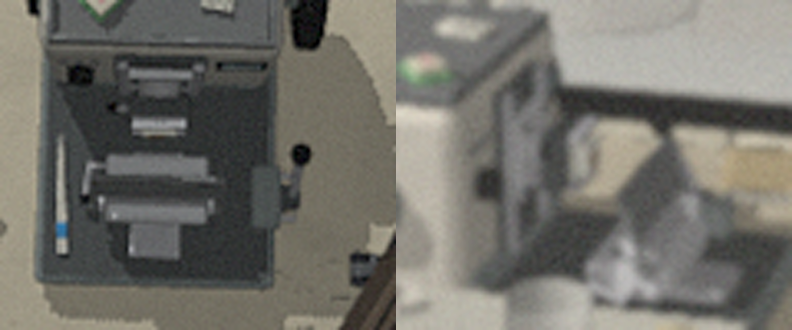

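Run:
```python
from h import *
v=[.5332,.0087,-.0414]
for f,b in (("top0",(300,210)),("t5",(300,188))):
    a=cv2.imread(f"pics/{f}.png").max(2)[b[1]:b[1]+16,b[0]:b[0]+13]; print(a)
# lean direction independent of position: rod foot at hinge
for q in(0,.9,1.): print(q,proj("top",R.from_euler('z',v[2]).apply([[L*np.sin(q-.5),-.135,.046+L*np.cos(q-.5)] for L in(.0635,.075,.0865)])+[v[0],v[1],0]).round(1).tolist())
```

```text
[[ 48  42  55  69  62  58  97 113 110 111 109 107 111]
 [ 52  40  55  68  71  65 100 117 111 114 112 111 110]
 [ 47  38  43  65  67  71 109 115 115 108 108 105 111]
 [ 48  55  67  57  92 115 106 115 110 108 113 112 109]
 [ 67  95  98  88 113 121  94 100 113 115 114 113 108]
 [ 87  99  99 100  63  28  35  58  98 111 110 112 110]
 [ 92 101 101  63  18  10  19   0  57 106 113 110 114]
 [ 96  97  78  36  14  10  22  19   9  97 110 108 110]
 [100 114  87  47  25  13  29  26   1  90 111 107 109]
 [108 110 102  61  11  15  32  15  16  78 104 109 110]
 [107 109 118  77  33  18  16  21  60 102 110 103 109]
 [103 113 111  99  82  58  66  65 107 117 109 105 109]
 [110 114 107 110 113 101 111 108 115 108 109 103 103]
 [110 109 110 108 109 111 108 108 106 106 108 103 102]
 [114 108 107 115 111 108 108 107 108 106 105 104 103]
 [108 111 112 108 109 109 107 109 106 105 107 106 105]]
[[117 112 115 118 115 116 119 119 116 111 112 111 115]
 [118 113 116 116 116 117 116 112 113 116 115 112 118]
 [113 117 117 115 115 118 119 117 114 116 115 116 121]
 [113 116 115 115 115 115 113 119 117 111 118 113 113]
 [117 115 115 116 120 114 110 118 120 117 115 111 115]
 [120 115 116 115 102  86  77  94 108 113 115 114 117]
 [116 112 126  96  40  11   5  26  60 111 120 114 116]
 [117 118 120  70  17  33  25  17  10  99 115 117 119]
 [114 113 101  54   6   8  27  18  15  75 106 117 113]
 [113 117 112  60  17  24  17  24  21  88 115 115 116]
 [112 116 125  80  24  12  22  10  38 106 116 112 114]
 [121 119 128 102  52  25  17  43  80 114 119 117 117]
 [110 118 120 114  74  61  56  96 118 116 116 117 119]
 [108 104 120  98  85  85  83 110 122 111 119 115 116]
 [ 91  96 109  88  78  81  92 113 119 116 120 115 116]
 [ 97 100  97  77  74  80  96 116 119 117 112 116 114]]
0 [[305.2, 216.2], [305.6, 217.7], [306.0, 219.3]]
0.9 [[305.4, 198.5], [305.8, 196.7], [306.3, 194.8]]
1.0 [[305.3, 196.8], [305.7, 194.6], [306.2, 192.4]]
```

The top view shows the guard standing up in front of the blade and the lever leaning back at (302,154). Both reached stiff stops well above their friction, and the loose items in view (forceps, cassettes) look undisturbed. I'm handing in.

```bash
python3 -c "
from cell import r
print(r.finish_job())"
```

```text
the job is handed in; nothing more can be done
None
```

I pushed the brake lever to its locked stop and then the blade guard to its shut stop. The job is handed in, but its verdict was not shown; the image reading of the lever angle was ambiguous (0.92–0.97 rad against the 0.93 needed), so the lock rests on the lever meeting a hard stop at about 10 N without moving on a second push.

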